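# Clamp the rail and work the locating block out of the dowelling jig

## Task

Swing the red hold-down bar of the dowelling jig down over the drilled rail until it rests in its steel catch. Then take the green-topped locating block, which is stuck in its pocket under the two brass cheeks: rock it side to side, towards one cheek and then the other, until both cheeks have been pushed back and it comes free. Lift it out and finish still holding it upright and motionless in the gripper, just clear above its pocket (about 2 to 3 cm), with the bar left closed and the rail, hammer, pot and drilled offcut not disturbed.

Things in the scene. Friction and masses are not known exactly. Their poses are not given: they have to be found in the camera images.
- jig: Dowelling jig fixed to the bench: plywood base 200 x 330 x 8 mm. Origin on the bench (z = 0) under the base; jig x points away from the robot, y left, z up; place and yaw vary. Block pocket at y = -75 mm, hold-down bar at y = +75 mm; the rail lies along y in a channel behind the pocket (x 37 to 72 mm, top 50 mm above the bench).
- pocket_floor (a point): Centre of the pocket's floor: jig x 0, y -75, z 8 mm. Pocket: dark steel housing 56 (x) x 98 (y) mm, its top 53 mm above the bench. The brass cheeks overhang the block's foot by 4 mm at each side, so a straight pull lifts it 5 mm and stops dead; once both cheeks are pushed back 5 mm or more it lifts out freely.
- pocket_mouth (a point): Point above pocket_floor at the level of the pocket's top, jig x 0, y -75, z 53 mm.
- block: Beech block, steel foot, painted green on top, 150 g. Origin: centre of its underside (on pocket_floor at the start); z up, axes as the jig's. 36 mm in x (faces to grip), 20 mm in y, foot 30 mm in y and 10 high; 95 tall, top 50 mm above the pocket. Tipped 0.16 to 0.19 rad about its foot (about 13 mm at the grip, 6 to 10 N) to +y it pushes the left cheek back, to -y the right.
- cheek_left (a joint): Brass cheek on the block's +y side of the jig: metres pushed back (away from the block), 0 at the start, stop at 0.007. It overhangs the block's foot fully at 0 and clears it at about 0.0045; it slides stiffly (12 N) and does not return. Its inner face is 1 mm from the block's body at 0, from 23 to 53 mm above the bench.
- cheek_right (a joint): The same on the block's -y side.
- hold_down (a joint): Angle of the red hold-down bar: 0 = closed, level across the rail in its catch; grows as its tip is raised (starts half raised, 0.6 to 1.15 rad). Stiff hinge: it stays where it is left; about 3 N at mid length moves it.
- bar_hinge (a point): Hinge axis of the bar, at the middle of its section, jig x -10, y +75, z 58 mm; the axis runs along jig y. From there the bar reaches 122 mm, along jig +x when closed; it is 16 mm wide and 10 mm thick, its upper face 63 mm above the bench when closed. The catch is a steel fork 106 mm from the hinge, its prongs 3 mm higher than the closed bar.
- bar_tip (a point): Free end of the bar, middle of its section, 122 mm from bar_hinge.
- rail: Drilled beech rail 34 x 290 x 42 mm lying loose in the jig's channel along jig y; origin at the centre of its underside. Leave it where it is.
- hammer: Hammer lying on the bench beside the jig, left of the bar; origin at the underside. Leave it alone.
- pot: Small open aluminium pot with two side handles, 100 mm across without them, 85 mm high, on the bench right of the pocket; origin at the centre of its underside. Leave it alone.
- offcut: Beech offcut 90 x 60 x 30 mm with two holes, on the bench right of the pocket; origin at the centre of its underside. Leave it alone.
Mind the look-alikes: they are no part of the job. Leave any purple or turquoise look-alike of the block alone.

How it is judged:
On the way, in this order (a step that is already met when the one before it is completed fails the run):
1. the hold-down bar is closed in its catch, the block still seated (value of joint hold_down below 0.05 rad and z of block in the frame of pocket_floor below 0.012 m), for 0.2 s.
2. the block has been rocked both ways: both cheeks pushed back, the block still in its pocket (value of joint each of cheek_left, cheek_right above 0.001 m and z of block in the frame of pocket_floor below 0.014 m).
At the end, for the whole second after the job is handed in: Bar closed (0.06 rad); block gripped, touching neither jig nor rail, underside 5 to 60 mm above the pocket's top, within 40 mm of its centre sideways, upright within 0.26 rad, still (0.02 m/s); hammer, pot and offcut within 30 mm, rail within 15 mm of their starts (value of joint hold_down below 0.06 rad and z of block in the frame of pocket_mouth between 0.005 and 0.06 m and horizontal distance between block and pocket_mouth below 0.04 m and angle between block's own z axis and vertical below 0.26 rad and linear speed of block below 0.02 m/s and contact force between the fingers and block above 2 N and contact force between block and jig below 0.3 N and contact force between block and rail below 0.3 N and distance of each of hammer, pot, offcut from where it was at the start of the episode below 0.03 m and distance of rail from where it was at the start of the episode below 0.015 m); the arm keeps its last pose, push and grip.
It fails at once if the hammer, pot or offcut is moved more than 30 mm (distance of any of hammer, pot, offcut from where it was at the start of the episode above 0.03 m).
It fails at once if the rail is moved more than 15 mm (distance of rail from where it was at the start of the episode above 0.015 m).
It also fails if it takes over 58 s, if anything falls off the work surface, if the arm or the gripper's body presses on something with over 40 N, if the wrist force passes 120 N, or if a joint passes its speed limit or range.

## Robot

A 7-joint arm with a two-finger parallel gripper is mounted at the origin on the work surface. World frame = base frame: x ahead of the robot, y to its left, z up, the work surface at z = 0. Lengths are in m, angles in rad, forces in N, time in s.
With the tool pointing down it reaches from about 0.4 to 0.875 m from the base axis. Payload 19.3 kg.
Tool frame: the origin (TCP) lies at the very end of the fingers, on their centre line; the grasp point (between the pads) lies 19 mm behind it; z points along the fingers, y is the direction in which the jaws open and shut (so a half turn about z gives the same grasp; the last joint's range is limited). The gripper opens to 85 mm and grips with 20 to 120 N. Pads are 22 mm wide; open, the fingers measure 114 mm over their backs; the gripper's body (76 mm by 85 mm) begins 54 mm behind the grasp point. The pads swing forward as they close: fully open they stand 13 mm farther back than shut.
Start: joints at [1.132, 0.521, -0.036, 1.599, 0.021, 1.021, -0.113], TCP at [0.225, -0.583, 0.231] pointing down, gripper open.
Joint ranges: [-2.91, 2.91], [-0.3, 2.13], [-1.5, 1.42], [0.17, 2.43], [-1.26, 4.41], [0.16, 1.93], [-2.52, 2.52]. Speed limits (rad/s): [1.89, 1.89, 2.39, 2.39, 3.01, 3.01, 3.01].

## Interface

Orientations are given as [roll, pitch, yaw] about the fixed x, y, z axes, in that order (R = Rz(yaw) Ry(pitch) Rx(roll)).
In Python, from workcell import bot, grab_frame, calibration, workorder gives the robot as it stands.
- The arm moves only by the tool move_arm, never from a script. Its arguments are lists of equal length, an entry for each row: "jaw": the closure in counts, from 0 (fully open) to 255 (shut); "dp": the shift along the tool's x, y, z in units of 800 mm (1.0 is 800 mm), a list of three; "rotation": the turn, a rotation vector about the tool's x, y, z in units of pi rad (1.0 is pi rad), a list of three. In form: {"jaw": [jaw, ...], "dp": [[dx, dy, dz], ...], "rotation": [[rx, ry, rz], ...]}. A call has 1 to 10 rows; each row shifts and turns the commanded pose from where the row before left it, along the tool's axes as they then stand; what a row does not reach is not made up. A row lasts 1/8 s, in which the tool goes at most 62.5 mm and 10.7 degrees, less where a joint would pass 70% of its speed; a pose out of reach is approached as far as the arm can. A call with a number of a shift or a turn outside -1 to 1 is refused whole. A call with a gripper value outside its range is refused whole. The fingers move at their own pace and stop on an object; "squeeze" is the grip in N (left out, the last holds). Time passes only in rows, so rows that do not move let the fingers close. It gives the time, the measured TCP pose, the force and the opening at its end, in the units of the state.
- bot.observe(): the state, without advancing time (a new reading comes with each control period).
- grab_frame(name): name is "side" or "top"; returns the picture (480x640x3 uint8, blue, green, red); there is no depth.
- calibration(name): a dict with "camera_matrix" (3x3 intrinsics, pixels), "T" (4x4, takes a point from camera to world coordinates). Camera axes: x right, y down, z forward; pixel columns grow to the right and rows downward; lengths in m; the calibration is good to about 2 mm. A picture is of the moment at which its call begins. calibration takes no time and is no camera call.
- workorder.job_done(): hands the job in, once; it reports no verdict.
The state is a dict: "clock": time; "qpos": joint angles; "qd": joint speeds; "joint_efforts": joint torques, N m; "position": TCP position; "tool_rot": TCP orientation; "force": force on the tool from outside, world axes, zero at the start; "moment": the same for the moment, N m; "grip_width": finger opening in m.
Only numpy, scipy, OpenCV 4.12 (cv2) and the standard library are available. Lean on these libraries where they do the work, as an engineer would, in place of code of your own. Each camera call takes 0.05 s, during which the arm holds its last target. There are 200 camera calls.

## Working session

There is one attempt and no reset: what is moved stays moved. The work goes in short steps, Python scripts to look and compute and a tool call to move; the robot and the scene stay as the last step left them, time stands still between calls to the robot, and variables do not carry over. Pictures are saved under pics/ and viewed, about 8 in all and at most 12, crops included, and the job is handed in when it is done.

Besides the shell and the picture viewer there is one more tool, called after "Call:" by a JSON object that holds its "op" and its "data". move_arm: Moves the arm, as the interface text tells. Shifts and turns lie within -1 to 1; 1 stands for 800 mm of shift or pi rad of turn. Its arguments: {"type":"object","properties":{"jaw":{"type":"array","items":{"type":"number"}},"dp":{"type":"array","items":{"type":"array","items":{"type":"number","minimum":-1,"maximum":1}}},"rotation":{"type":"array","items":{"type":"array","items":{"type":"number","minimum":-1,"maximum":1}}},"squeeze":{"type":"number"}},"required":["jaw","dp","rotation"]}

```bash
mkdir -p pics && ls && python3 - <<'E'
from workcell import bot, grab_frame, calibration
import cv2, numpy as np
np.set_printoptions(precision=4,suppress=True)
for n in("side","top"):
    cv2.imwrite(f"pics/{n}0.png",grab_frame(n)); c=calibration(n); print(n,np.array(c["camera_matrix"]),np.array(c["T"]))
print(bot.observe())
E
```

```text
pics
side [[584.5893   0.     332.9294]
 [  0.     584.5893 246.3919]
 [  0.       0.       1.    ]] [[-0.8103 -0.4174  0.4113  0.0503]
 [-0.586   0.584  -0.5617  0.6932]
 [-0.0058 -0.6962 -0.7179  0.9503]
 [ 0.      0.      0.      1.    ]]
top [[471.7354   0.     315.291 ]
 [  0.     471.7354 242.018 ]
 [  0.       0.       1.    ]] [[ 0.0269 -0.9824  0.1848  0.3475]
 [-0.9992 -0.0316 -0.0227  0.0124]
 [ 0.0281 -0.1841 -0.9825  1.089 ]
 [ 0.      0.      0.      1.    ]]
{'clock': 0.1, 'qpos': array([ 1.1318,  0.522 , -0.0363,  1.5999,  0.0212,  1.0211, -0.1128]), 'qd': array([ 0.0007, -0.0001, -0.0013, -0.0009,  0.0003, -0.0007,  0.0007]), 'joint_efforts': array([  0.005 , -92.8491,   1.9847, -37.053 ,   0.0182,   0.0052,
        -0.    ]), 'position': array([ 0.2252, -0.5827,  0.2308]), 'tool_rot': array([-3.1406,  0.0001,  0.3688]), 'force': array([ 0.418 , -0.1074, -0.6697]), 'moment': array([0.0421, 0.0225, 0.0183]), 'grip_width': 0.08518148047168382}
```

View pics/side0.png

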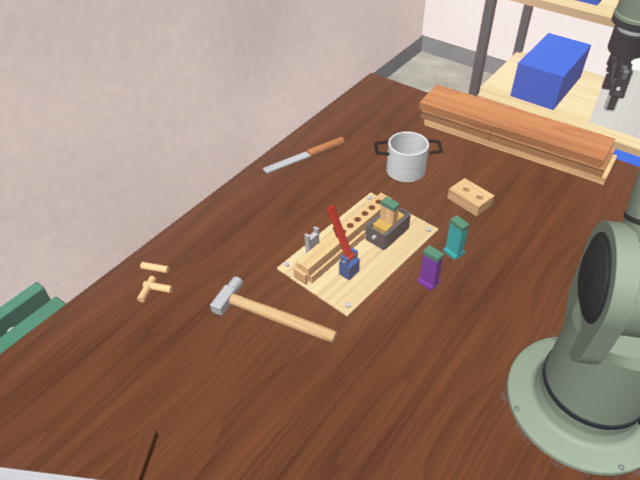

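View pics/top0.png

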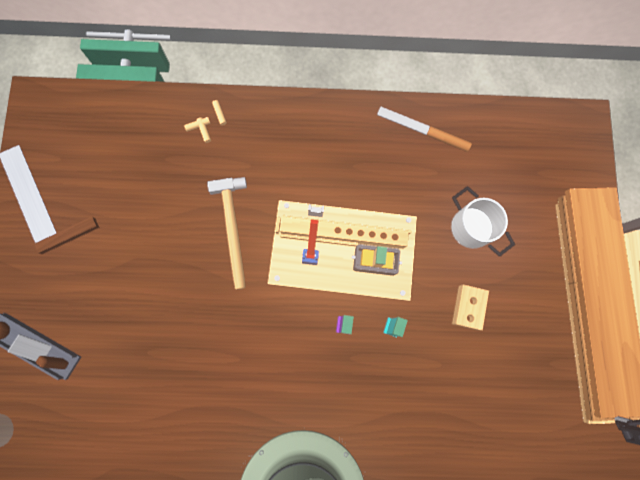

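```bash
cat > h.py <<'E'
import numpy as np, cv2
from workcell import bot, grab_frame, calibration
from scipy.optimize import least_squares
np.set_printoptions(precision=4,suppress=True)
C={n:calibration(n) for n in("side","top")}
def proj(n,P):
    T=np.linalg.inv(np.array(C[n]["T"])); p=np.atleast_2d(P)@T[:3,:3].T+T[:3,3]
    q=p@np.array(C[n]["camera_matrix"]).T; return q[:,:2]/q[:,2:]
def jig2w(j,P):
    P=np.atleast_2d(P); c,s=np.cos(j[2]),np.sin(j[2])
    return P@np.array([[c,-s,0],[s,c,0],[0,0,1]]).T+[j[0],j[1],0]
def bar(a,r=.122,y=.075): return [-.01+r*np.cos(a),y,.058+r*np.sin(a)]
E
python3 - <<'E'
from h import *
K=np.array([[.1,.165,.008],[.1,-.165,.008],[-.1,-.165,.008],[-.1,.165,.008],[0,-.075,.103]])
O={"top":[(279,200),(416,216),(411,300),(268,284),(381,255)],"side":[(278,268),(375,193),(438,230),(347,315),(390,203)]}
f=lambda j:np.concatenate([(proj(n,jig2w(j,K))-O[n]).ravel() for n in O])
r=least_squares(f,[.55,0,0],x_scale=.1); print(r.x,r.fun.reshape(2,-1,2)); j=r.x
tip={"top":(314,221),"side":(332,208)}
g=lambda a:np.concatenate([(proj(n,jig2w(j,bar(a[0])))-tip[n]).ravel() for n in tip])
s=least_squares(g,[.9]); print("bar",s.x,s.fun)
ims=[]
for n in("side","top"):
    im=cv2.imread(f"pics/{n}0.png"); u0,v0=(265,170) if n=="side" else (255,175)
    ims.append(cv2.resize(im[v0:v0+150,u0:u0+190],None,fx=4,fy=4,interpolation=cv2.INTER_CUBIC)[:600,:800])
    cv2.imwrite(f"pics/{n}0c.png",ims[-1])
cv2.imwrite("pics/c0.png",cv2.resize(np.vstack(ims),None,fx=.5,fy=.5))
print("blocktop",jig2w(j,[0,-.075,.103]),"tip",jig2w(j,bar(s.x[0])),"hinge",jig2w(j,bar(0,0)))
E
```

```text
[ 0.5321 -0.0777 -0.1004] [[[-0.2006  0.4859]
  [ 0.9579  2.6286]
  [-1.6179  2.9088]
  [-1.5538  0.2441]
  [ 0.7409 -6.9569]]

 [[ 0.7736 -0.2916]
  [-0.7848 -0.0881]
  [ 3.9765  0.36  ]
  [ 1.8217  1.5215]
  [-3.9802 -3.2166]]]
bar [1.3062] [ 0.1328  0.1899  0.7539 -3.009 ]
blocktop [[ 0.5245 -0.1523  0.103 ]] tip [[ 0.5614 -0.0053  0.1758]] hinge [[ 0.5296 -0.0021  0.058 ]]
```

View pics/side0c.png

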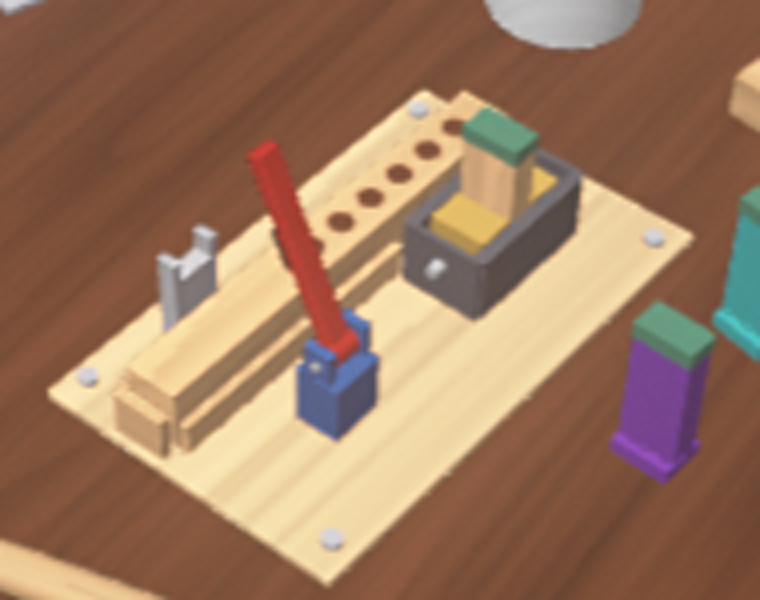

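View pics/top0c.png

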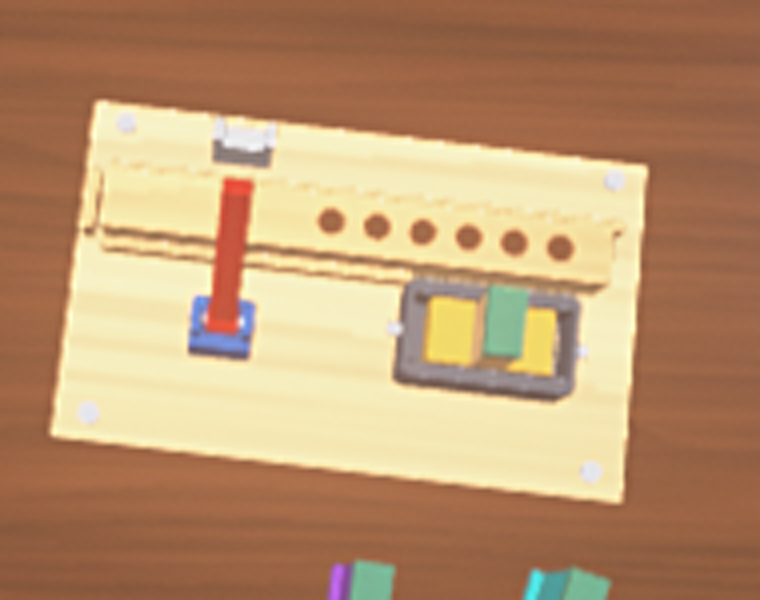

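```bash
python3 - <<'E'
from h import *
b=.008;X=lambda x,y,z:[x,y,z]
F={"top":[((255,175),[(95,100,.1,.165,b),(648,165,.1,-.165,b),(622,502,-.1,-.165,b),(52,435,-.1,.165,b)],[(405,281,.028,-.026,.053),(581,297,.028,-.124,.053),(397,375,-.028,-.026,.053),(573,389,-.028,-.124,.053),(506,323,0,-.075,.103)])],
"side":[((265,170),[(50,393,.1,.165,b),(425,90,.1,-.165,b),(693,237,-.1,-.165,b),(328,585,-.1,.165,b)],[(403,232,.028,-.026,.053),(482,268,-.028,-.026,.053),(580,173,-.028,-.124,.053),(501,134,0,-.075,.103)])]}
def f(p):
    o=[]
    for n in F:
        off,B,G=F[n][0]
        for L,dx in((B,p[3]),(G,0)):
            L=np.array(L); q=L[:,2:]+[dx,0,0]
            o.append(proj(n,jig2w(p,q))-(L[:,:2]/4+off))
    return np.vstack(o).ravel()
r=least_squares(f,[.55,0,0,0],x_scale=.1,loss='soft_l1'); print(r.x); print(f(r.x).reshape(-1,2)); j=r.x[:3]
np.save("jig.npy",j)
tip={"top":(255+238/4,175+187/4),"side":(265+263/4,170+151/4)}
g=lambda a:np.concatenate([(proj(n,jig2w(j,bar(a[0])))-tip[n]).ravel() for n in tip])
s=least_squares(g,[.9]); a=s.x[0];print("bar",a,s.fun)
for n,P in dict(blocktop=[0,-.075,.103],tip=bar(a),mid=bar(a,.07),hinge=bar(0,0),closedtip=bar(0),catch=bar(0,.106)).items(): print(n,jig2w(j,P))
# look-alikes approx / pot at z
def ray(n,uv,z):
    K=np.array(C[n]["camera_matrix"]);T=np.array(C[n]["T"]);d=T[:3,:3]@np.linalg.solve(K,[*uv,1]);return T[:3,3]+d*(z-T[2,3])/d[2]
for k,uv,z in(("purple",(346,325),.095),("turq",(397,328),.095),("pot",(479,224),.085),("offcut",(471,308),.03),("hammerhead",(227,184),.02)): print(k,ray("top",uv,z))
E
```

```text
[ 0.5164 -0.0756 -0.0857  0.0199]
[[-0.8087 -0.3266]
 [-0.7738 -0.4125]
 [-0.5955 -0.4162]
 [-1.1623 -0.2132]
 [ 0.2352 -1.7742]
 [-0.3551 -0.7218]
 [-0.1901 -0.6103]
 [-0.3466  0.9768]
 [-0.7115 -1.002 ]
 [-0.0286 -0.3364]
 [ 0.3017 -0.2692]
 [ 1.5045 -0.3411]
 [ 1.3829 -0.3747]
 [ 0.4979 -2.4501]
 [ 0.962   0.1518]
 [ 2.7296  0.5547]
 [ 0.9385 -0.6448]]
bar 1.1412135464412683 [-0.8887 -0.8384  0.8816 -0.3563]
blocktop [[ 0.51   -0.1503  0.103 ]]
tip [[ 0.5635 -0.0044  0.1689]]
mid [[ 0.5419 -0.0025  0.1216]]
hinge [[ 0.5129 -0.      0.058 ]]
closedtip [[ 0.6344 -0.0105  0.058 ]]
catch [[ 0.6185 -0.0091  0.058 ]]
purple [ 0.3611 -0.0792  0.095 ]
turq [ 0.3578 -0.1857  0.095 ]
pot [ 0.5884 -0.3705  0.085 ]
offcut [ 0.4072 -0.366   0.03  ]
hammerhead [0.6805 0.1987 0.02  ]
```

Call:
{"op": "move_arm", "data": {"jaw": [255,255,255,255,255,255,255,255], "dp": [[0,0,-0.004],[0,0,-0.004],[0,0,-0.004],[0,0,-0.004],[0,0,-0.004],[0,0,-0.004],[0,0,0],[0,0,0]], "rotation": [[0,0,-0.0508],[0,0,-0.0508],[0,0,-0.0508],[0,0,-0.0508],[0,0,-0.0508],[0,0,-0.0508],[0,0,-0.0505],[0,0,0]], "squeeze": 40}}

```text
clock: 1.1
position: [0.225, -0.5829, 0.2502]
tool_rot: [-3.142, -0.001, 1.484]
force: [-0.0, 0.0, -0.2]
grip_width: 0.0001
```

```bash
cat >> h.py <<'E'
def to(P,jig=True):
    "needed shift in tool axes/units to bring TCP to P; and pose in jig frame"
    j=np.load("jig.npy"); s=bot.observe(); from scipy.spatial.transform import Rotation as R
    Rt=R.from_euler('xyz',s["tool_rot"]).as_matrix(); W=jig2w(j,P)[0] if jig else np.array(P)
    c,sn=np.cos(j[2]),np.sin(j[2]); d=s["position"]-[j[0],j[1],0]
    print("clk %.2f"%s["clock"],"jigpos mm",np.array([c*d[0]+sn*d[1],-sn*d[0]+c*d[1],d[2]])*1e3,"rot",s["tool_rot"],"yaw err",s["tool_rot"][2]-j[2]-np.pi/2,"F",s["force"],"w",s["grip_width"])
    print("dp units",Rt.T@(W-s["position"])/.8)
E
python3 -c "
from h import *
to([-.015,.075,.128]);print(bot.observe()['qpos'])"
```

```text
clk 1.10 jigpos mm [-246.9066 -530.3691  250.1657] rot [-3.1415 -0.0007  1.4839] yaw err -0.0012148857678637714 F [-0.0106  0.0127 -0.2213] w 5.5757795595661e-05
dp units [0.757  0.289  0.1532]
[ 1.3107  0.5166 -0.3015  1.5678  0.1664  1.0831  0.8811]
```

Call:
{"op": "move_arm", "data": {"jaw": [255,255,255,255,255,255,255,255,255,255], "dp": [[0.04,0.016,0],[0.06,0.023,0],[0.06,0.023,0],[0.06,0.023,0],[0.06,0.023,0],[0.06,0.023,0],[0.06,0.023,0],[0.06,0.023,0],[0.06,0.023,0],[0.06,0.023,0]], "rotation": [[0,0,0],[0,0,0],[0,0,0],[0,0,0],[0,0,0],[0,0,0],[0,0,0],[0,0,0],[0,0,0],[0,0,0]]}}

```text
clock: 2.35
position: [0.4433, -0.1345, 0.2506]
tool_rot: [3.141, 0.0, 1.48]
force: [1.1, 0.6, -0.1]
grip_width: 0.0
```

```bash
python3 -c "
from h import *
to([-.018,.075,.128])"
```

```text
clk 2.35 jigpos mm [-67.861  -64.9207 250.5668] rot [3.1415 0.     1.48  ] yaw err -0.0051291389446830316 F [ 1.1491  0.5605 -0.0756] w 1.6401327838680874e-06
dp units [0.1752 0.0614 0.1532]
```

Call:
{"op": "move_arm", "data": {"jaw": [255,255,255,255,255,255,255,255], "dp": [[0.055,0.01,0],[0.055,0.01,0],[0.04,0.01,0.03],[0.025,0.011,0.04],[0,0.01,0.04],[0,0.01,0.03],[0,0,0.013],[0,0,0]], "rotation": [[0,0,0],[0,0,0],[0,0,0],[0,0,0],[0,0,0],[0,0,0],[0,0,0],[0,0,0]]}}

```text
clock: 3.35
position: [0.503, -0.0006, 0.1279]
tool_rot: [-3.141, 0.0, 1.483]
force: [-0.8, 0.0, -0.0]
grip_width: -0.0003
```

```bash
python3 -c "
from h import *
to([-.018,.075,.128])
a=cv2.resize(grab_frame('side')[150:300,250:440],None,fx=4,fy=4)
cv2.imwrite('pics/s1.png',a)
for t in np.linspace(1.14,-.05,9): print(t, (-.01+.075*np.cos(t)-.005*np.sin(t)-.0145)*1e3,(.058+.075*np.sin(t)+.005*np.cos(t))*1e3)"
```

```text
clk 3.35 jigpos mm [-19.8267  73.5489 127.9309] rot [-3.1406  0.0001  1.4834] yaw err -0.0017709710554476565 F [-0.7519  0.0143 -0.0099] w -0.00034828775511226375
dp units [ 0.0018  0.0023 -0.0001]
1.14 2.2764203162974392 128.23548472848304
0.99125 12.389774040731593 123.49156106876492
0.8424999999999999 21.688387820579607 117.3012042924571
0.6937499999999999 29.966894388821725 109.80113334317059
0.5449999999999999 37.04245635601722 101.15699324174142
0.39625 42.75880431919543 91.55969668444844
0.24749999999999994 46.989688195674525 81.22120758456016
0.0987499999999999 49.641665556361126 70.36985968104305
-0.05 50.65616537597587 59.24531360667396
```

View pics/s1.png

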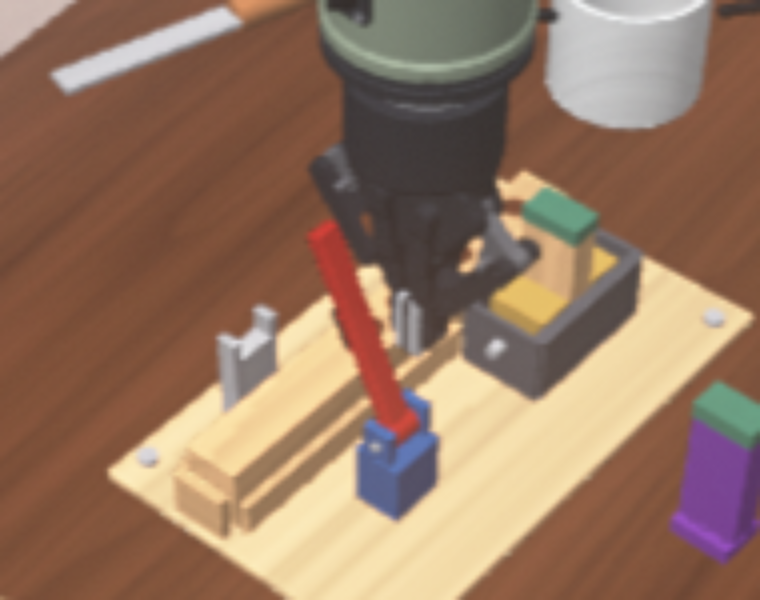

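Call:
{"op": "move_arm", "data": {"jaw": [255,255,255,255,255,255,255,255,255,255], "dp": [[0.002,0.015,0],[0,0.015,0],[0,0.0125,0.006],[0,0.012,0.0075],[0,0.01,0.0095],[0,0.009,0.011],[0,0.0075,0.012],[0,0.005,0.013],[0,0.0035,0.012],[0,0,0.006]], "rotation": [[0,0,0],[0,0,0],[0,0,0],[0,0,0],[0,0,0],[0,0,0],[0,0,0],[0,0,0],[0,0,0],[0,0,0]]}}

```text
clock: 4.65
position: [0.5748, -0.0052, 0.0657]
tool_rot: [-3.141, -0.0, 1.485]
force: [0.4, -1.2, 1.6]
grip_width: -0.0
```

```bash
python3 -c "
from h import *
to([.05,.075,.061])
a=cv2.resize(grab_frame('side')[150:300,250:440],None,fx=4,fy=4)
cv2.imwrite('pics/s2.png',a)"
```

```text
clk 4.65 jigpos mm [52.1141 75.1374 65.7437] rot [-3.1411 -0.      1.485 ] yaw err -8.98471252175348e-05 F [ 0.45   -1.1678  1.6401] w -6.017455947772444e-06
dp units [-0.0002 -0.0026  0.0059]
```

Force upward 1.6 N and the tip near 66 mm: pushing down the last few mm.

Call:
{"op": "move_arm", "data": {"jaw": [255,255,255,255,255], "dp": [[0,0,0.002],[0,0,0.002],[0,0,0.001],[0,0,0],[0,0,0]], "rotation": [[0,0,0],[0,0,0],[0,0,0],[0,0,0],[0,0,0]]}}

```text
clock: 5.32
position: [0.5749, -0.0052, 0.063]
tool_rot: [3.141, 0.0, 1.485]
force: [-3.0, -0.1, 9.1]
grip_width: 0.0001
```

```bash
python3 -c "
from h import *
to([.05,.075,.061])
a=cv2.resize(grab_frame('side')[150:300,250:440],None,fx=4,fy=4)
cv2.imwrite('pics/s3.png',a)"
```

```text
clk 5.33 jigpos mm [52.2183 75.0957 62.9909] rot [3.1414 0.0002 1.4849] yaw err -0.00023010268395240452 F [-3.0425 -0.0796  9.1419] w 6.83227231224298e-05
dp units [-0.0001 -0.0028  0.0025]
```

View pics/s3.png

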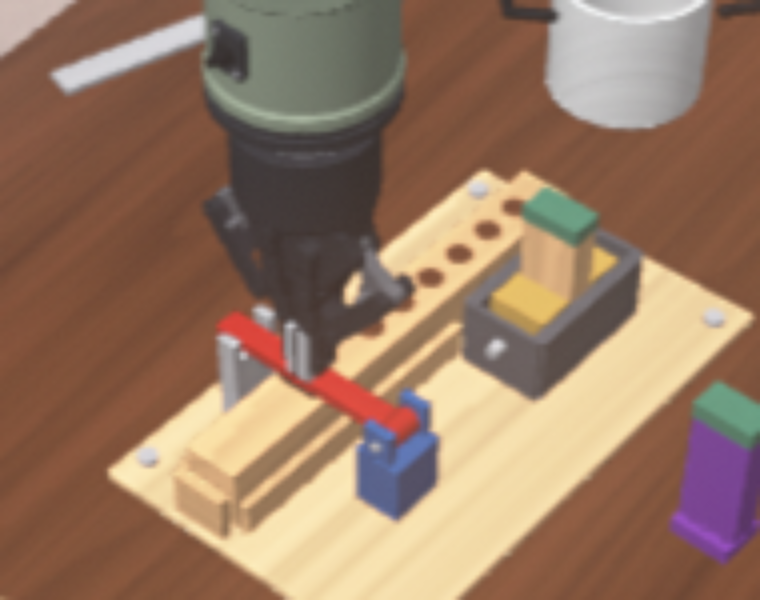

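Call:
{"op": "move_arm", "data": {"jaw": [255,255,255,255,255,255,200,150,120,100], "dp": [[0,0,0.0025],[0,0,0],[0,0,0],[0,0,-0.02],[0,0,-0.06],[0,0,-0.06],[0,0,-0.02],[0,0,0],[0,0,0],[0,0,0]], "rotation": [[0,0,0],[0,0,0],[0,0,0],[0,0,0],[0,0,0],[0,0,0],[0,0,0],[0,0,0],[0,0,0],[0,0,0]], "squeeze": 60}}

```text
clock: 6.62
position: [0.5744, -0.0052, 0.1873]
tool_rot: [-3.14, 0.0, 1.485]
force: [-0.1, -0.5, 0.5]
grip_width: 0.0517
```

```bash
python3 -c "
from h import *
j=np.load('jig.npy')
o={'top':(255+506/4,175+323/4),'side':(265+501/4,170+134/4)}
r=least_squares(lambda p:np.concatenate([(proj(n,jig2w(j,[p[0],p[1],.103]))-o[n]).ravel() for n in o]),[0,-.075],x_scale=.01);print('block jig xy',r.x,r.fun)
to([0,-.075,.17])
a=cv2.resize(grab_frame('side')[150:300,250:440],None,fx=4,fy=4)
cv2.imwrite('pics/s4.png',a)"
```

```text
block jig xy [-0.0006 -0.0748] [-0.8131 -0.7446  1.1054 -0.4911]
clk 6.62 jigpos mm [ 51.7382  75.0706 187.3087] rot [-3.1397  0.      1.4851] yaw err -3.986567736169455e-05 F [-0.1239 -0.5186  0.4812] w 0.05171118585082126
dp units [-0.1876 -0.0646  0.0218]
```

View pics/s4.png

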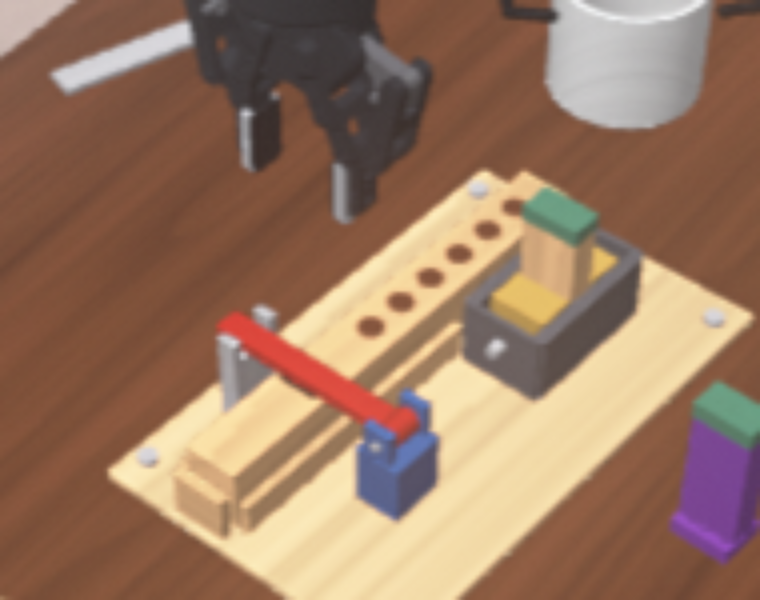

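Call:
{"op": "move_arm", "data": {"jaw": [100,100,100,100,100,100,100,100,100,100], "dp": [[-0.04,-0.014,0],[-0.05,-0.017,0],[-0.05,-0.017,0],[-0.0476,-0.0166,0],[0,0,0],[0,0,0.04],[0,0,0.05],[0,0,0.04],[0,0,0.01],[0,0,0]], "rotation": [[0,0,0],[0,0,0],[0,0,0],[0,0,0],[0,0,0],[0,0,0],[0,0,0],[0,0,0],[0,0,0],[0,0,0]]}}

```text
clock: 7.92
position: [0.5108, -0.1498, 0.0767]
tool_rot: [-3.141, -0.0, 1.486]
force: [0.8, 0.1, -0.1]
grip_width: 0.0519
```

```bash
python3 -c "
from h import *
to([0,-.075,.064])
a=cv2.resize(grab_frame('side')[150:300,250:440],None,fx=4,fy=4)
cv2.imwrite('pics/s5.png',a)"
```

```text
clk 7.92 jigpos mm [  0.7715 -74.3726  76.671 ] rot [-3.1413 -0.0003  1.4856] yaw err 0.0005000409813997742 F [ 0.7511  0.0858 -0.0813] w 0.05190939621381462
dp units [-0.0008 -0.001   0.0158]
```

View pics/s5.png

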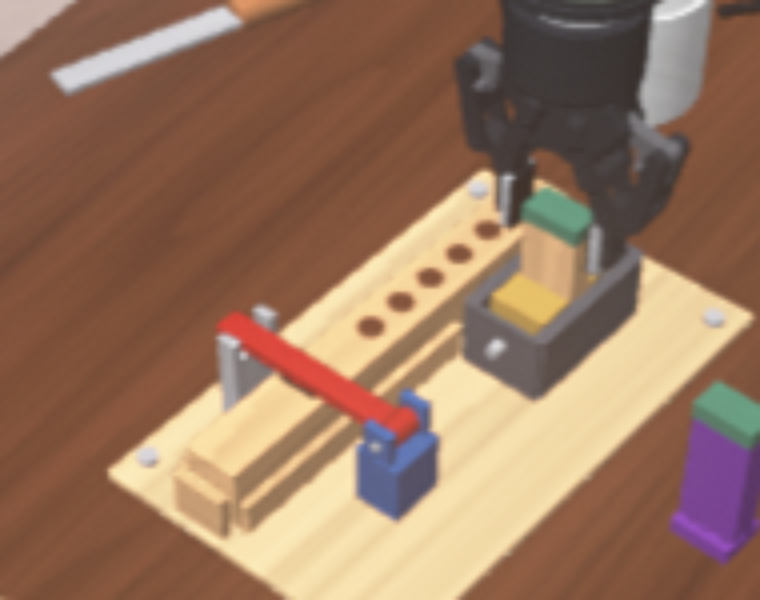

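Call:
{"op": "move_arm", "data": {"jaw": [100,100,160,255,255,255,255,255], "dp": [[-0.0008,-0.001,0.01],[0,0,0.0056],[0,0,0],[0,0,0],[0,0,0],[0,0,0],[0,0,0],[0,0,0]], "rotation": [[0,0,0],[0,0,0],[0,0,0],[0,0,0],[0,0,0],[0,0,0],[0,0,0],[0,0,0]], "squeeze": 60}}

```text
clock: 8.98
position: [0.5099, -0.1509, 0.0641]
tool_rot: [3.141, 0.0, 1.485]
force: [2.8, 0.9, 0.2]
grip_width: 0.0353
```

```bash
cat >> h.py <<'E'
def tilt(z,th0,th1,n,over=0):
    "rows (shift,turn units) taking the tool held at TCP height z from block tilt th0 to th1 (+ = to +y)"
    def pose(th):
        s=np.sign(th); piv=np.array([15*s,8.]); r=np.array([0,z*1e3])-piv
        c,sn=np.cos(th),np.sin(th); return piv+[c*r[0]+sn*r[1],-sn*r[0]+c*r[1]]  # (y,z) mm
    T=np.linspace(th0,th1,n+1)
    for a,b in zip(T,T[1:]):
        d=pose(b)-pose(a); tx=np.array([np.cos(a),-np.sin(a)]); tz=np.array([-np.sin(a),-np.cos(a)])
        print("dp [%.4f,0,%.4f] rot [0,%.4f,0]"%(d@tx/800,d@tz/800,-(b-a)/np.pi))
E
python3 -c "
from h import *
to([0,-.075,.064])
z=bot.observe()['position'][2]
tilt(z,0,.19,4);print();tilt(z,.19,-.19,8);print();tilt(z,-.19,0,4)"
```

```text
clk 8.97 jigpos mm [ -0.061  -75.5901  64.1417] rot [3.1412 0.     1.485 ] yaw err -0.00012048366921524334 F [2.7733 0.9236 0.1527] w 0.03530053961438519
dp units [0.0007 0.0001 0.0002]
dp [0.0034,0,-0.0008] rot [0,-0.0151,0]
dp [0.0034,0,-0.0008] rot [0,-0.0151,0]
dp [0.0034,0,-0.0008] rot [0,-0.0151,0]
dp [0.0034,0,-0.0008] rot [0,-0.0151,0]

dp [-0.0033,0,0.0010] rot [0,0.0151,0]
dp [-0.0033,0,0.0010] rot [0,0.0151,0]
dp [-0.0033,0,0.0010] rot [0,0.0151,0]
dp [-0.0033,0,0.0010] rot [0,0.0151,0]
dp [-0.0034,0,-0.0008] rot [0,0.0151,0]
dp [-0.0034,0,-0.0008] rot [0,0.0151,0]
dp [-0.0034,0,-0.0008] rot [0,0.0151,0]
dp [-0.0034,0,-0.0008] rot [0,0.0151,0]

dp [0.0033,0,0.0010] rot [0,-0.0151,0]
dp [0.0033,0,0.0010] rot [0,-0.0151,0]
dp [0.0033,0,0.0010] rot [0,-0.0151,0]
dp [0.0033,0,0.0010] rot [0,-0.0151,0]
```

Call:
{"op": "move_arm", "data": {"jaw": [255,255,255,255,255,255], "dp": [[0.0034,0,-0.0008],[0.0034,0,-0.0008],[0.0034,0,-0.0008],[0.0034,0,-0.0008],[0,0,0],[0,0,0]], "rotation": [[0,-0.0151,0],[0,-0.0151,0],[0,-0.0151,0],[0,-0.0151,0],[0,0,0],[0,0,0]], "squeeze": 60}}

```text
clock: 9.72
position: [0.5108, -0.1409, 0.0656]
tool_rot: [3.141, 0.191, 1.485]
force: [7.2, -8.0, -10.5]
grip_width: 0.0354
```

```bash
python3 -c "
from h import *
to([0,-.075,.064])
a=cv2.resize(grab_frame('side')[150:300,250:440],None,fx=4,fy=4)
cv2.imwrite('pics/s6.png',a)"
```

```text
clk 9.72 jigpos mm [ -0.0062 -65.5658  65.6321] rot [3.1414 0.191  1.4847] yaw err -0.0004084115581424186 F [  7.2396  -7.9654 -10.5487] w 0.035392150583249994
dp units [-0.0112  0.      0.0042]
```

View pics/s6.png

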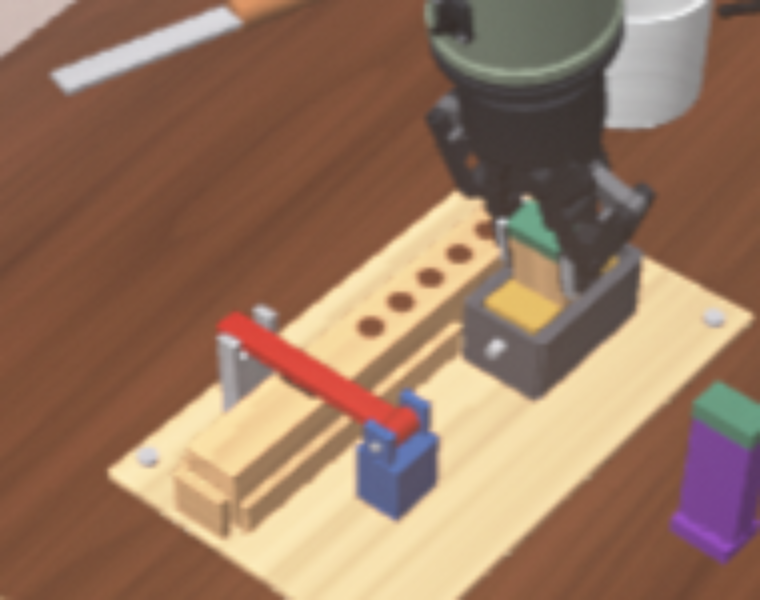

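Call:
{"op": "move_arm", "data": {"jaw": [255,255,255,255,255,255,255,255,255,255], "dp": [[-0.0033,0,0.001],[-0.0033,0,0.001],[-0.0033,0,0.001],[-0.0033,0,0.001],[-0.0034,0,-0.0006],[-0.0034,0,-0.0006],[-0.0034,0,-0.0006],[-0.0034,0,-0.0006],[0,0,0],[0,0,0]], "rotation": [[0,0.0151,0],[0,0.0151,0],[0,0.0151,0],[0,0.0151,0],[0,0.0151,0],[0,0.0151,0],[0,0.0151,0],[0,0.0151,0],[0,0,0],[0,0,0]]}}

```text
clock: 11.02
position: [0.5095, -0.1608, 0.0655]
tool_rot: [3.14, -0.191, 1.485]
force: [4.1, 5.8, 6.6]
grip_width: 0.0355
```

```bash
python3 -c "
from h import *
to([0,-.075,.064])
a=grab_frame('side')[190:250,340:430]; b=grab_frame('top')[225:285,335:425]
cv2.imwrite('pics/s7.png',cv2.resize(np.hstack([a,b]),None,fx=4.4,fy=4.4,interpolation=cv2.INTER_CUBIC))"
```

```text
clk 11.03 jigpos mm [  0.3822 -85.4866  65.5144] rot [ 3.1403 -0.1911  1.4853] yaw err 0.00015247869724932528 F [4.0892 5.8456 6.6144] w 0.03551357569405559
dp units [ 0.0125 -0.0005  0.0043]
```

View pics/s7.png

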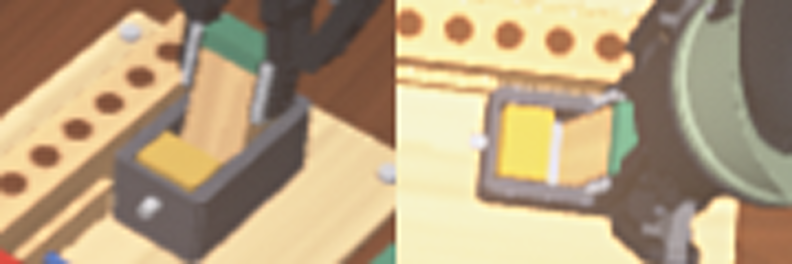

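Call:
{"op": "move_arm", "data": {"jaw": [255,255,255,255,255,255,255,255,255], "dp": [[-0.0015,0,0],[0,0,0],[0.002,0,0],[0.0032,0,0.0008],[0.0032,0,0.0008],[0.0032,0,0.0008],[0.0032,0,0.0006],[0,0,0],[0,0,0]], "rotation": [[0,0.005,0],[0,0,0],[0,-0.0056,0],[0,-0.0151,0],[0,-0.0151,0],[0,-0.0151,0],[0,-0.0151,0],[0,0,0],[0,0,0]]}}

```text
clock: 12.25
position: [0.5104, -0.1505, 0.0641]
tool_rot: [3.14, 0.0, 1.485]
force: [6.9, 2.4, -0.4]
grip_width: 0.0353
```

```bash
python3 -c "
from h import *
to([0,-.075,.064])
a=grab_frame('side')[190:250,340:430]; b=grab_frame('top')[225:285,335:425]
cv2.imwrite('pics/s8.png',cv2.resize(np.hstack([a,b]),None,fx=4.4,fy=4.4,interpolation=cv2.INTER_CUBIC))"
```

```text
clk 12.25 jigpos mm [  0.3801 -75.1867  64.106 ] rot [3.1404 0.0003 1.4854] yaw err 0.00024596788244890533 F [ 6.9395  2.403  -0.3561] w 0.035323017359002576
dp units [ 0.0002 -0.0005  0.0001]
```

View pics/s8.png

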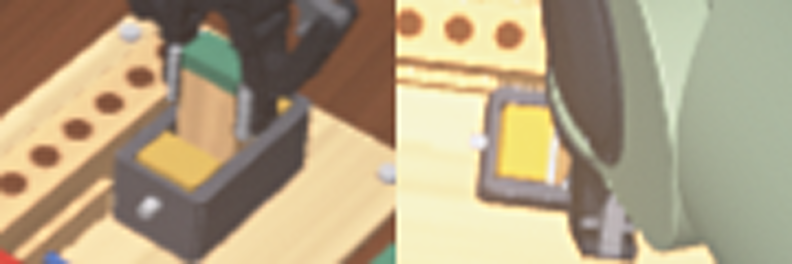

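Call:
{"op": "move_arm", "data": {"jaw": [255,255,255,255,255,255], "dp": [[0,0.001,0],[0,0,-0.005],[0,0,-0.005],[0,0,-0.005],[0,0,0],[0,0,0]], "rotation": [[0,0,0],[0,0,0],[0,0,0],[0,0,0],[0,0,0],[0,0,0]]}}

```text
clock: 13.1
position: [0.5103, -0.151, 0.0759]
tool_rot: [-3.141, 0.002, 1.485]
force: [1.6, 0.2, -1.8]
grip_width: 0.0353
```

```bash
python3 -c "
from h import *
to([0,-.075,.134])"
```

```text
clk 13.10 jigpos mm [  0.3708 -75.5986  75.9234] rot [-3.1413  0.002   1.4849] yaw err -0.0002022279450262232 F [ 1.5972  0.2133 -1.8162] w 0.035258997680123964
dp units [ 0.0006 -0.0005 -0.0726]
```

Call:
{"op": "move_arm", "data": {"jaw": [255,255,255,255,255,255,255,255,255,255], "dp": [[0,0,-0.01],[0,0,-0.012],[0,0,-0.012],[0,0,-0.012],[0,0,-0.012],[0,0,-0.01],[0,0,-0.005],[0,0,0],[0,0,0],[0,0,0]], "rotation": [[0,0,0],[0,0,0],[0,0,0],[0,0,0],[0,0,0],[0,0,0],[0,0,0],[0,0,0],[0,0,0],[0,0,0]]}}

```text
clock: 14.35
position: [0.5103, -0.1507, 0.1341]
tool_rot: [-3.141, 0.002, 1.485]
force: [-0.2, 0.6, -2.0]
grip_width: 0.0354
```

```bash
python3 -c "
from h import *
to([0,-.075,.134]); print(bot.observe()['qd'])
a=cv2.resize(grab_frame('side')[110:300,240:490],None,fx=3,fy=3,interpolation=cv2.INTER_CUBIC)
cv2.imwrite('pics/s9.png',a)"
```

```text
clk 14.35 jigpos mm [  0.3774 -75.3689 134.0617] rot [-3.1411  0.0018  1.4851] yaw err -4.770651933538872e-05 F [-0.1861  0.6129 -1.9503] w 0.035382304343987585
dp units [ 0.0005 -0.0005  0.0001]
[ 0.0003  0.0007  0.      0.0012  0.0006 -0.0005 -0.0001]
```

View pics/s9.png

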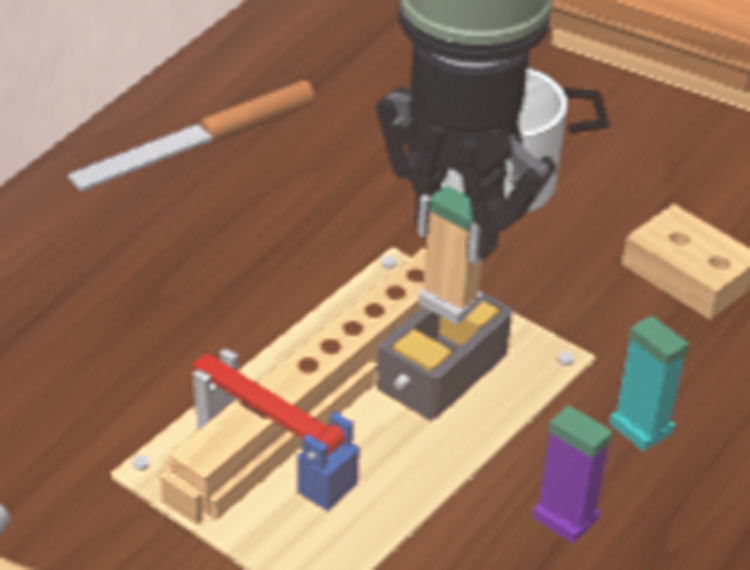

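The picture shows the block upright in the gripper, with its foot (crop about 450,305) just clear of the pocket. Both cheeks are back, the bar is in its fork (215,375), and the rail, pot and offcut are where they were. I'm handing the job in.

```bash
python3 -c "
from workcell import workorder,bot
print(workorder.job_done()); print(bot.observe()['clock'],bot.observe()['position'],bot.observe()['force'])"
```

```text
the job is handed in; nothing more can be done
None
the job is handed in; nothing more can be done
```

The bar is closed in its catch, and the block is out of its pocket and held upright above it. I handed the job in at about 14.4 s on the robot's clock; no verdict was reported.

- **Bar:** I pushed it down with the shut fingers until the fingertips stopped at 63.0 mm, which is the closed height. It is still in its fork in the last picture.
- **Cheeks:** I rocked the gripped block about 0.19 rad to +y, then about 0.2 rad to −y. The last picture shows both cheeks pushed back. I did not measure how far each moved.
- **Lift:** It came out freely. The force after the first 12 mm was −1.8 N, about the block's own weight.
- **Final hold:** The tool is at 134 mm, so the block's underside should be about 25 mm above the pocket top, within 1 mm of centre sideways. Tilt is about 0.002 rad, opening 35.4 mm, grip set to 60 N, and joint speeds are near zero. The block's height and tilt are worked out from the tool, assuming it has not slipped in the grip.
- **Other objects:** The rail, pot, offcut and both look-alikes look untouched in the last picture. The hammer was mostly outside it, and I did not measure any of their shifts; the arm never went near the hammer.

One reading was slightly off. The block pressed about 7 N in x while I stood it back upright, so I shifted the tool about 1 mm before lifting and the force dropped.

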